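# Turn the pan handle in and pull up the guard of the warming plate

### The arm

A 7-joint arm with a two-finger parallel gripper is mounted at the origin on a cart in front of the work surface, level with it; the furniture and walls round the work are solid. World frame = base frame: x ahead of the robot, y to its left, z up, the work surface at z = 0. Lengths are in m, angles in rad, forces in N, time in s.
With the tool pointing down it reaches from about 0.4 to 0.85 m from the base axis. Payload 10.4 kg.
Tool frame: the origin (TCP) lies midway between the tips of the shut fingers; the grasp point (between the pads) lies 19 mm behind it; z points along the fingers, y is the line along which they close (so a half turn about z gives the same grasp; the last joint's range is limited). The gripper opens to 85 mm and grips with 20 to 120 N. Pads are 22 mm wide; open, the fingers measure 114 mm over their backs; the gripper's body (76 mm by 85 mm) begins 54 mm behind the grasp point. The pads swing forward as they close: fully open they stand 13 mm farther back than shut.
Start: joints at [-1.227, 0.332, -0.065, 1.46, 0.022, 1.35, -0.088], TCP at [0.224, 0.583, 0.199] pointing down, gripper open.
Joint ranges: [-2.6, 2.6], [-0.5, 2.12], [-1.47, 1.34], [0.16, 2.42], [-1.27, 4.41], [0.06, 2.06], [-2.6, 2.6]. Speed limits (rad/s): [2.22, 2.22, 2.79, 2.79, 3.14, 3.14, 3.14].

### API

Orientations are given as a unit quaternion [x, y, z, w].
In Python, from workcell import monitor, eyes, manip gives the robot as it stands.
- The arm moves only by the tool send_rows, never from a script. Its arguments are lists of equal length, an entry for each row: "offset": the shift along the tool's x, y, z in mm, a list of three; "roll": the turn about the tool's z in rad. In form: {"offset": [[tx, ty, tz], ...], "roll": [roll, ...]}. A call has exactly 5 rows; each row is the pose to reach, as a shift and turn from the pose commanded when the call began, along the tool's axes at that moment; what a row does not reach only later rows make up. A row lasts 1/12 s, in which the tool goes at most 41.7 mm and 7.16 degrees, less where a joint would pass 70% of its speed; a pose out of reach is approached as far as the arm can. A call with a gripper value outside its range is refused whole. "jaw" is the opening, from 0 (shut) to 1 (fully open), set as the call begins (left out, the last holds). The fingers move at their own pace and stop on an object; "newtons" is the grip in N (left out, the last holds). Time passes only in rows, so rows that repeat a pose let the fingers close, or fill a call up. It gives the time, the measured TCP pose, the force and the opening at its end, in the units of the state.
- monitor.get_obs(): the state, without advancing time (a new reading comes with each control period).
- eyes.camera(name): name is "scene" or "top" or "wrist"; returns (picture, depth): 420x560x3 uint8, blue, green, red; 420x560 float32, m along the optical axis (not along the pixel's ray), 0 where there is no reading.
- eyes.camera_params(name): a dict with "fovy" (degrees; the focal length in pixels is half the picture's height over the tangent of half this angle, whatever the lens; pixels are square), "cx", "cy" (the principal point, pixels), "R" (3x3) and "t" (3): a world point X has camera coordinates R X + t. Camera axes: x right, y down, z forward; pixel columns grow to the right and rows downward; lengths in m; the calibration is good to about 2 mm. The wrist camera is an equidistant fisheye: a pixel r from the principal point sees the ray r / f radians off the axis. A picture is of the moment at which its call begins: read the wrist's pose just before it. camera_params takes no time and is no camera call; for the wrist camera it gives the pose at the moment of the call.
- manip.hand_in(): hands the job in, once; it reports no verdict.
The state is a dict: "clock": time; "joint_pos": joint angles; "joint_velocities": joint speeds; "tau": joint torques, N m; "position": TCP position; "ee_rot": TCP orientation; "ft_force": force on the tool from outside, world axes, zero at the start; "torque": the same for the moment, N m; "grip_width": opening from 0.0 (shut) to 1.0 (fully open).
Only numpy, scipy, OpenCV 4.12 (cv2) and the standard library are available. Lean on these libraries where they do the work, as an engineer would, in place of code of your own. Each camera call takes 0.05 s, during which the arm holds its last target. There are 200 camera calls.

### The job

On the warming plate one small open pan stands with its handle sticking out over the front edge. Swing the handle inward, clear of the lidded pot, until its end lies over the round rubber pad at the back middle of the plate, without tipping the pan, and leave it standing level in its ring; then pull the guard rail at the front fully up and let go. Do not shift the lidded pot or the small steel bar lying on the plate.

Things in the scene. Friction and masses are not known exactly. Their poses are not given: they have to be found in the camera images.
- plate: fixed grey electric warming plate, dark steel top, 150 deep (x) by 330 wide (y), top face 30 above the table. Origin: centre of its underside, on the table; x points to its back (away from the robot), y to its left; yaw varies by a few degrees. Two shallow steel rings on its top (inner radius 42, 6 high) hold the pan and the pot, which may stand either way round
- pan: loose open steel pan, radius 38 (rim 39.5), 56 high, about 0.4 kg, in one of the rings with 4 play all round, so it turns about its own axis when the handle is pushed sideways (about 1 N, friction only). Origin: centre of its underside. The straight level handle points along its own -x: 14 wide, 10 thick, mid-line 49 above the underside (79 above the table), ending 114 from the axis
- handle_end (a point): point on the mid-line of the pan's handle near its end, 112 from the pan's axis, 2 short of the tip, about 79 above the table
- rest (a point): centre of the top of the flat black rubber pad, 44 across, 2 thick, at plate x +50, y 0, 32 above the table; the handle passes 47 above it
- ring_a (a point): centre of the left ring, at plate x -20, y +85, on the plate's top face (30 above the table)
- ring_b (a point): centre of the right ring, at plate x -20, y -85, on the plate's top face
- pot: loose closed steel pot with a fixed lid, radius 37 (lid 38.5), 57 high with its small black knob, two short lugs reaching 49 from the axis along its own +-x (front and back at the start); about 0.45 kg, standing in the other ring. Origin: centre of its underside
- steel_bar: small loose ground steel bar, 12 x 42 x 9, lying on the plate between the two rings near the front edge. Origin: centre of its underside
- guard_mid (a point): middle of the guard rail: straight steel bar 10 thick, 336 long, along the plate's y at plate x -107, y 0 (32 in front of the plate), mid-line 42 above the table when down. Its ends ride on two upright posts, 10 thick with 16 caps, 100 high, at plate y +-176. It can be pinched from above anywhere along it once the handle is out of the way
- guard (a joint): height of the guard rail above its lowest position, m: 0 down, 0.045 fully up at the stop; needs about 5 N to lift and stays where it is left
- lamp (a point): centre of the underside of a fixed LED lamp bar, 60 deep by 330 wide by 18 thick, 198 above the table, over the back half of the plate: it covers plate x +5 to +65. Its two posts, 11 thick, stand at plate x +35, y +-150. The back half cannot be reached straight from above: lean the tool to come in from the front, below the lamp

How it is judged:
On the way, in this order (a step that is already met when the one before it is completed fails the run):
1. the pan's handle is turned in over the rubber pad, with the guard rail still down (horizontal distance between handle_end and rest below 0.028 m and value of joint guard below 0.015 m and angle between pan's own z axis and vertical below 0.1 rad), for 0.2 s.
2. the guard rail is pulled up (value of joint guard above 0.04 m), for 0.2 s.
At the end, for the whole second after the job is handed in: The handle's end point lies within 28 mm (horizontally) of the centre of the rubber pad, the pan stands level (within 3.4 degrees) and still in its ring (within 9 mm of a ring's centre), and the guard rail is up by at least 40 of its 45 mm (horizontal distance between handle_end and rest below 0.028 m and value of joint guard above 0.04 m and (distance between pan and ring_a below 0.009 m or distance between pan and ring_b below 0.009 m) and angle between pan's own z axis and vertical below 0.06 rad and linear speed of pan below 0.02 m/s); the robot touches nothing.
It fails at once if the lidded pot is shifted by more than 15 mm (distance of pot from where it was at the start of the episode above 0.015 m).
It fails at once if the small steel bar is shifted by more than 15 mm (distance of steel_bar from where it was at the start of the episode above 0.015 m).
It fails at once if the pan is tipped by more than 17 degrees (angle between pan's own z axis and vertical above 0.3 rad).
It also fails if it takes over 51 s, if anything falls off the work surface, if the arm or the gripper's body presses on something with over 40 N, if the wrist force passes 120 N, or if a joint passes its speed limit or range.

## Working session

There is one attempt and no reset: what is moved stays moved. The work goes in short steps, Python scripts to look and compute and a tool call to move; the robot and the scene stay as the last step left them, time stands still between calls to the robot, and variables do not carry over. Pictures are saved under pics/ and viewed, on a budget of 10 in all, crops included, one or two more only if the job needs it, and the job is handed in when it is done.

Besides the shell and the picture viewer there is one more tool, called after "Emit:" in YAML: its name, and indented under it one key for each argument. send_rows: Moves the arm, as the interface text tells. Its arguments: {"type":"object","properties":{"offset":{"type":"array"},"roll":{"type":"array"},"jaw":{"type":"number"},"newtons":{"type":"number"}},"required":["offset","roll"]}

```bash
mkdir -p pics
cat > h.py <<'E'
import numpy as np, cv2
from workcell import monitor, eyes, manip
from scipy.spatial.transform import Rotation as Ro
def snap(n,f):
    p=eyes.camera_params(n); im,d=eyes.camera(n); cv2.imwrite('pics/'+f+'.png',im); np.savez('pics/'+f,d=d,**{k:np.array(v) for k,v in p.items()}); return p,im,d
def world(p,d,u,v,z=None):
    f=210/np.tan(np.radians(p['fovy'])/2); r=np.array([(u-p['cx'])/f,(v-p['cy'])/f,1.]); R=np.array(p['R']);t=np.array(p['t'])
    c=-R.T@t; w=R.T@r
    s=d[int(v),int(u)] if z is None else (z-c[2])/w[2]
    return c+s*w
E
python3 - <<'E'
from h import *
o=monitor.get_obs(); print({k:np.round(v,3) for k,v in o.items()})
for n in('scene','top'):
    p,im,d=snap(n,n+'0'); print(n,p['fovy'],p['cx'],p['cy'],np.round(p['R'],3).tolist(),np.round(p['t'],3))
a=cv2.imread('pics/top0.png');b=cv2.imread('pics/scene0.png')
cv2.imwrite('pics/top0v.png',cv2.resize(a,(800,600)))
E
```

```text
{'clock': np.float64(0.0), 'joint_pos': array([-1.227,  0.333, -0.065,  1.461,  0.022,  1.35 , -0.089]), 'joint_velocities': array([ 0.   , -0.   , -0.   , -0.001,  0.   ,  0.001, -0.001]), 'tau': array([-0.0000e+00, -6.2545e+01,  4.9000e-02, -3.9162e+01,  1.6000e-02,
        1.0000e-02, -0.0000e+00]), 'position': array([0.224, 0.583, 0.198]), 'ee_rot': array([ 0.182,  0.983, -0.001, -0.   ]), 'ft_force': array([-1.121,  0.606,  0.205]), 'torque': array([0.012, 0.05 , 0.047]), 'grip_width': np.float64(0.994)}
scene 46.963891982189686 280.6210637327502 204.34538317399938 [[0.792, -0.61, -0.009], [-0.24, -0.298, -0.924], [0.561, 0.734, -0.382]] [-0.391  0.269  0.585]
top 49.71683239955543 287.1476023896215 200.13762196462247 [[0.024, -1.0, 0.004], [-0.996, -0.025, -0.081], [0.081, -0.002, -0.997]] [0.004 0.515 0.965]
```

View pics/top0v.png

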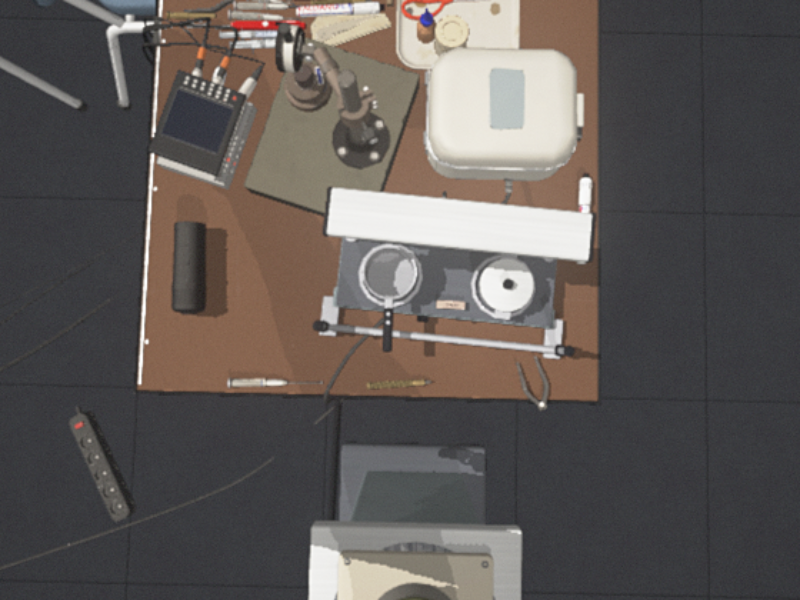

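View pics/scene0.png

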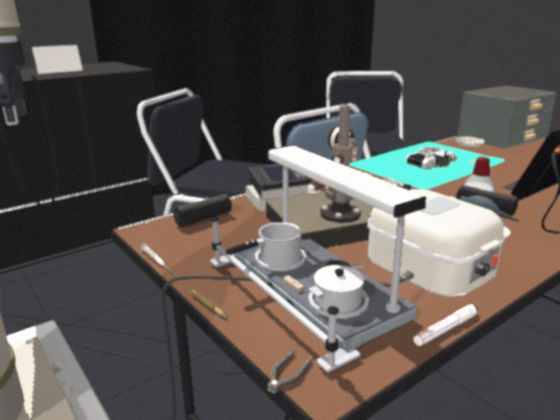

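Top view: the pan is in the left ring (about 388,273 at 800 wide) with its handle towards the robot (tip 388,348). The pot is at 503,288, the steel bar at 451,304, the post caps at 320,326 and 569,351, and the lamp along the back. I'll enlarge it.

Run:
```python
import cv2
a=cv2.imread('pics/top0.png')[125:260,215:425]
cv2.imwrite('pics/crop.png',cv2.resize(a,None,fx=3.8,fy=3.8,interpolation=cv2.INTER_CUBIC))
```

```text
(no output)
```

View pics/crop.png

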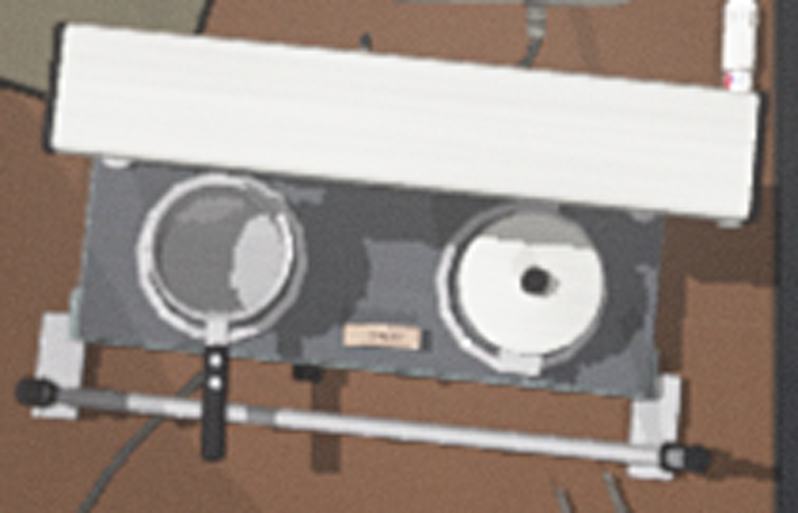

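```bash
cat >> h.py <<'E'
def load(f): 
    z=np.load('pics/'+f+'.npz'); return {k:z[k] for k in z.files}
E
python3 - <<'E'
from h import *
p=load('top0'); d=p['d']
for n,u,v,z in [('capL',36,390,.1),('capR',688,457,.1),('plFL',75,340,.03),('plFR',655,397,.03),('pan',224,250,.086),('tip',213,459,.079),('hroot',216,350,.079),('bar',382,336,.039),('knob',537,280,.087),('l1',62,22,.216),('l2',760,92,.216),('l3',748,220,.216),('l4',50,150,.216)]:
    U,V=215+u/3.8,125+v/3.8
    print(n,np.round(world(p,d,U,V,z),4),np.round(world(p,d,U,V),4))
E
```

```text
capL [0.4502 0.1405 0.1   ] [0.4503 0.1407 0.098 ]
capR [ 0.4236 -0.2012  0.1   ] [ 0.4236 -0.2012  0.1001]
plFL [0.4802 0.1289 0.03  ] [0.4807 0.1301 0.019 ]
plFR [ 0.456  -0.1994  0.03  ] [ 0.4563 -0.2021  0.0179]
pan [0.5277 0.0444 0.086 ] [0.5329 0.0459 0.0342]
tip [0.4161 0.0475 0.079 ] [0.4162 0.0474 0.0823]
hroot [0.4744 0.0475 0.079 ] [0.4742 0.0474 0.0834]
bar [ 0.4862 -0.0441  0.039 ] [ 0.4865 -0.0444  0.0339]
knob [ 0.5156 -0.1232  0.087 ] [ 0.5157 -0.1233  0.0861]
l1 [0.619  0.1188 0.216 ] [0.6593 0.1407 0.0436]
l2 [ 0.5943 -0.2055  0.216 ] [ 0.5946 -0.2059  0.2145]
l3 [ 0.5344 -0.2001  0.216 ] [ 0.5349 -0.2011  0.2123]
l4 [0.5589 0.1223 0.216 ] [0.5592 0.1225 0.2142]
```

```bash
cat >> h.py <<'E'
O=np.array([.543,-.039]); PX=np.array([.997,-.0776]); PY=np.array([.0776,.997])
def P2W(x,y): return O+PX*x/1e3+PY*y/1e3
def W2P(w): w=np.array(w[:2])-O; return np.array([w@PX,w@PY])*1e3
def go(x,y,z):
    "plate x,y mm and TCP z mm -> tool-axis offset mm and roll to align tool y with plate x"
    o=monitor.get_obs(); R=Ro.from_quat(o['ee_rot']).as_matrix(); p=np.array(o['position'])
    d=np.r_[P2W(x,y),z/1e3]-p
    a=np.arctan2(R[1,1],R[0,1]); b=np.arctan2(PX[1],PX[0])
    print('t %.2f plate'%o['clock'],np.round(W2P(p),1),'z %.1f'%(p[2]*1e3),'off',np.round(R.T@d*1e3,1),'roll %.3f'%(a-b),'F',np.round(o['ft_force'],1),'w %.2f'%o['grip_width'],'q',np.round(o['joint_pos'],2), 'tilt %.3f'%R[2,2])
E
python3 -c "
from h import *
go(-135,114,200)
print([W2P(w) for w in [(.5277,.0444),(.4161,.0475),(.4862,-.0441),(.5156,-.1232)]])"
```

```text
t 0.10 plate [-366.3  595.5] z 198.4 off [-359.  -395.5   -1.1] roll 1.282 F [-0.2 -0.  -0.5] w 1.00 q [-1.23  0.33 -0.06  1.46  0.02  1.35 -0.09] tilt -1.000
[array([-21.72594,  81.96252]), array([-133.2317 ,   76.39306]), array([-56.23384,  -9.49238]), array([-20.78388, -86.07364])]
```

Emit:
send_rows:
  offset:
    - [-40,-30,0]
    - [-80,-60,0]
    - [-120,-90,0]
    - [-160,-120,0]
    - [-200,-150,0]
  roll: [0.1,0.2,0.3,0.4,0.5]
  jaw: 1

```text
clock: 0.52
position: [0.3355, 0.405, 0.1988]
ee_rot: [0.422, 0.907, -0.0, -0.0]
ft_force: [1.2, 0.2, 0.0]
grip_width: 1.001
```

```bash
python3 -c "
from h import *
go(-135,114,200)"
```

```text
t 0.52 plate [-241.4  426.6] z 198.8 off [-297.5 -143.2   -1.2] roll 0.777 F [1.2 0.2 0. ] w 1.00 q [-1.05  0.11  0.09  1.73 -0.01  1.3  -0.26] tilt -1.000
```

Emit:
send_rows:
  offset:
    - [-38,-18,0]
    - [-75,-36,0]
    - [-112,-54,0]
    - [-150,-72,0]
    - [-187,-90,0]
  roll: [0.1,0.2,0.3,0.4,0.5]

```text
clock: 0.93
position: [0.3873, 0.2041, 0.1989]
ee_rot: [0.633, 0.774, 0.0, -0.0]
ft_force: [1.0, 0.0, -0.1]
grip_width: 1.003
```

```bash
python3 -c "
from h import *
go(-135,114,200)"
```

```text
t 0.93 plate [-174.1  230.3] z 198.9 off [-122.6    5.9   -1.1] roll 0.277 F [ 1.   0.  -0.1] w 1.00 q [-0.86 -0.1   0.26  1.94  0.03  1.3  -0.41] tilt -1.000
```

Emit:
send_rows:
  offset:
    - [-30,1,0]
    - [-60,3,0]
    - [-92,4,0]
    - [-122,6,0]
    - [-122,6,0]
  roll: [0.07,0.14,0.21,0.277,0.277]

```text
clock: 1.35
position: [0.4189, 0.0824, 0.1992]
ee_rot: [0.736, 0.677, -0.0, 0.0]
ft_force: [0.4, 0.0, 0.6]
grip_width: 1.001
```

```bash
python3 -c "
from h import *
go(-135,114,47)
p,im,d=snap('top','top1'); p,im2,d=snap('scene','scene1')
cv2.imwrite('pics/v1.png',np.vstack([cv2.resize(im[110:280,200:430],(800,591))]))
p,im2,d=snap('wrist','wrist1')
"
```

```text
t 1.35 plate [-133.1  111.4] z 199.2 off [  2.7  -2.  152.1] roll -0.007 F [0.4 0.  0.6] w 1.00 q [-0.73 -0.14  0.39  1.96  0.06  1.31 -0.44] tilt -1.000
```

View pics/wrist1.png

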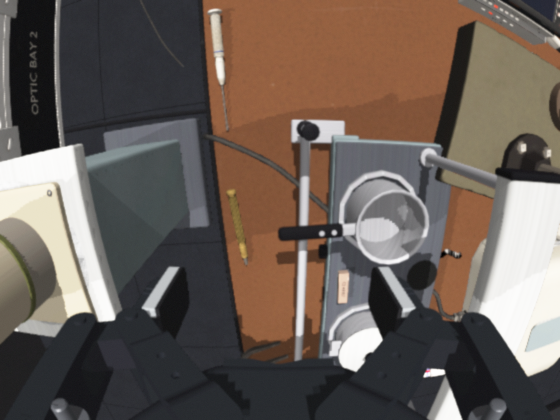

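The wrist view shows nothing between the open fingers and the handle's left side. The handle runs from 280,233 to 345,228, the pan is at 392,228, the pad at 422,275, the steel bar at 343,287 and the pot at 365,340. Descending to push height.

Emit:
send_rows:
  offset:
    - [1,-1,40]
    - [2,-2,80]
    - [3,-2,115]
    - [3,-2,140]
    - [3,-2,152]
  roll: [0,0,0,0,0]

```text
clock: 1.92
position: [0.4136, 0.0916, 0.0437]
ee_rot: [0.731, 0.682, -0.002, -0.001]
ft_force: [-1.5, -0.0, 0.0]
grip_width: 1.002
```

Run:
```python
from h import *
go(-135,114,47)
o=monitor.get_obs(); c=W2P(o['position'])
# finger centre path: tool centre for handle angle th (plate deg), contact radius r
pan=np.array([-21.7,82.])
for th in range(180,318,8):
    r=62 if th<250 else 60-(th-250)*.05
    t=np.radians(th); u=np.array([np.cos(t),np.sin(t)]); n=np.array([-u[1],u[0]])
    f=pan+r*u; h=7.25*abs(n[0])+11*abs(n[1])
    # finger centre such that its support in +n touches the handle's trailing side
    g=f-n*(7+h); T=g-[49.75,0]
    k=[T[1]-c[1],T[0]-c[0]]
    print(th,'tool',np.round(T),'off from now (x,y)',np.round(k))
```

```text
t 1.92 plate [-139.2  120.2] z 43.7 off [-6.2  4.1 -3.3] roll 0.008 F [-1.5 -0.   0. ] w 1.00 q [-0.73  0.04  0.41  2.16 -0.02  0.95 -0.37] tilt -1.000
180 tool [-133.  100.] off from now (x,y) [-20.   6.]
188 tool [-135.   92.] off from now (x,y) [-28.   4.]
196 tool [-136.   84.] off from now (x,y) [-36.   3.]
204 tool [-136.   75.] off from now (x,y) [-45.   3.]
212 tool [-135.   66.] off from now (x,y) [-54.   4.]
220 tool [-132.   58.] off from now (x,y) [-63.   7.]
228 tool [-128.   49.] off from now (x,y) [-71.  12.]
236 tool [-122.   41.] off from now (x,y) [-79.  17.]
244 tool [-115.   34.] off from now (x,y) [-86.  24.]
252 tool [-106.   30.] off from now (x,y) [-90.  33.]
260 tool [-98.  26.] off from now (x,y) [-94.  42.]
268 tool [-88.  23.] off from now (x,y) [-97.  51.]
276 tool [-81.  22.] off from now (x,y) [-98.  59.]
284 tool [-74.  21.] off from now (x,y) [-99.  66.]
292 tool [-66.  22.] off from now (x,y) [-99.  73.]
300 tool [-59.  23.] off from now (x,y) [-97.  80.]
308 tool [-52.  25.] off from now (x,y) [-95.  88.]
316 tool [-45.  28.] off from now (x,y) [-92.  95.]
```

Emit:
send_rows:
  offset:
    - [0,0,0]
    - [-4,0,0]
    - [-10,0,0]
    - [-16,0,0]
    - [-22,0,0]
  roll: [0,0,0,0,0]

```text
clock: 2.33
position: [0.4152, 0.0688, 0.0481]
ee_rot: [0.732, 0.681, 0.001, 0.0]
ft_force: [-0.3, -0.0, 1.0]
grip_width: 0.998
```

```bash
python3 -c "
from h import *
go(-136,84,47)"
```

```text
t 2.33 plate [-135.8   97.5] z 48.1 off [-13.5  -0.3   1.1] roll 0.005 F [-0.3 -0.   1. ] w 1.00 q [-0.7   0.02  0.44  2.17 -0.01  0.95 -0.33] tilt -1.000
```

Emit:
send_rows:
  offset:
    - [-8,-1,0]
    - [-16,-1,0]
    - [-24,0,0]
    - [-32,2,0]
    - [-40,5,0]
  roll: [0,0,0,0,0]

```text
clock: 2.75
position: [0.4167, 0.028, 0.0472]
ee_rot: [0.733, 0.681, 0.0, -0.0]
ft_force: [0.2, -0.1, 0.5]
grip_width: 1.004
```

```bash
python3 -c "
from h import *
go(-106,30,47)
p,im,d=snap('wrist','wrist2')"
```

```text
t 2.75 plate [-131.1   57. ] z 47.2 off [-27.1  25.    0.2] roll 0.004 F [ 0.2 -0.1  0.5] w 1.00 q [-0.65  0.02  0.48  2.18 -0.01  0.95 -0.24] tilt -1.000
```

View pics/wrist2.png

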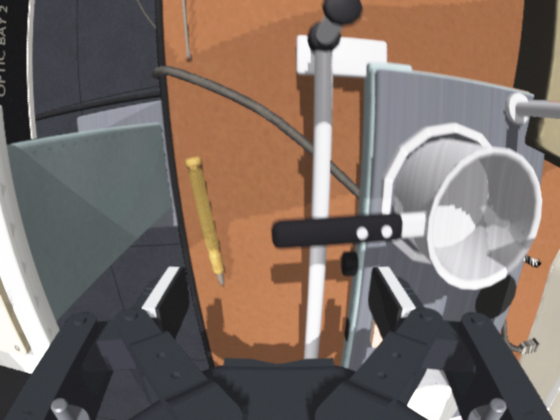

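Run:
```python
from h import *
def proj(p,X):
    f=210/np.tan(np.radians(p['fovy'])/2); c=np.array(p['R'])@X+np.array(p['t']); th=np.arctan2(np.hypot(c[0],c[1]),c[2]); s=f*th/np.hypot(c[0],c[1]); return np.round([p['cx']+s*c[0],p['cy']+s*c[1],c[2]],2)
p=load('wrist2'); R=p['R'];c=-R.T@p['t']; print('cam plate',W2P(c),c[2],'axis',R[2])
o=monitor.get_obs(); T=W2P(o['position'])
w=lambda x,y,z: np.r_[P2W(x,y),z/1e3]
print('finger +x tip',proj(p,w(T[0]+45,T[1],60)),'tip at z 80',proj(p,w(T[0]+45,T[1],80)),'tcp',proj(p,w(T[0],T[1],47)))
print('handle tip expected',proj(p,w(-133,76.4,79)),'handle r62',proj(p,w(-83,79,79)),'pan rim',proj(p,w(-21.7,82,86)))
print(d:=p['d'][231,300], p['d'][231,345],p['d'][290,388])
for th in(180,190,200,210,220,230):
    t=np.radians(th);print(th,proj(p,w(-21.7+112*np.cos(t),82+112*np.sin(t),79)))
```

```text
cam plate [-130.88388289  132.50487187] 0.22184944375653026 axis [-0.02155443 -0.29304251 -0.95585642]
finger +x tip [3.5859e+02 2.5860e+02 1.8000e-01] tip at z 80 [3.6731e+02 2.7529e+02 1.6000e-01] tcp [2.7834e+02 2.4971e+02 1.9000e-01]
handle tip expected [2.7322e+02 2.3661e+02 1.5000e-01] handle r62 [3.7671e+02 2.3132e+02 1.5000e-01] pan rim [4.8781e+02 2.2897e+02 1.4000e-01]
0.1473075 0.0 0.11915891
180 [2.7172e+02 2.2541e+02 1.5000e-01]
190 [2.753e+02 2.630e+02 1.600e-01]
200 [2.8514e+02 2.9583e+02 1.6000e-01]
210 [2.9998e+02 3.2319e+02 1.7000e-01]
220 [3.1859e+02 3.4493e+02 1.7000e-01]
230 [3.3991e+02 3.6119e+02 1.8000e-01]
```

Run:
```python
from h import *
p=load('wrist2'); R=p['R'];c=-R.T@p['t'];f=210/np.tan(np.radians(p['fovy'])/2)
def dep(u,v):
    d=p['d'][v,u]; x,y=u-p['cx'],v-p['cy']; r=np.hypot(x,y); th=r/f; k=np.tan(th)/r
    X=R.T@(d*np.array([x*k,y*k,1]))+c
    return np.round(np.r_[W2P(X),X[2]*1e3],1)
for u,v in [(376,270),(376,280),(385,280),(395,300),(410,318),(388,300),(380,310),(175,270),(160,300),(300,231),(350,231),(480,320),(440,340),(280,380)]: print(u,v,dep(u,v))
```

```text
376 270 [-87.9  68.5  99.2]
376 280 [-88.2  65.  101.9]
385 280 [-86.7  68.6 108.7]
395 300 [-87.3  68.5 124.1]
410 318 [-86.5  69.7 137.8]
388 300 [-87.7  64.9 118.2]
380 310 [-87.5  55.3 111. ]
175 270 [-175.8   68.    99.2]
160 300 [-174.2   68.5  124.8]
300 231 [-120.8   81.    83.6]
350 231 [-97.6  81.1  83.9]
480 320 [-62.4  71.2 145.5]
440 340 [-76.2  64.  144.4]
280 380 [-130.1   67.4  160.5]
```

```bash
cat >> h.py <<'E'
def cloud(p):
    R=p['R'];c=-R.T@p['t'];f=210/np.tan(np.radians(p['fovy'])/2)
    v,u=np.mgrid[0:420,0:560]; x,y=u-p['cx'],v-p['cy']; r=np.hypot(x,y)+1e-9; k=np.tan(np.minimum(r/f,1.5))/r
    d=p['d']; X=(np.stack([x*k,y*k,np.ones_like(k)],-1)*d[...,None])@R+c
    X[d==0]=np.nan; W=X[...,:2]-O
    return np.dstack([W@PX*1e3,W@PY*1e3,X[...,2]*1e3])
E
python3 - <<'E'
from h import *
C=cloud(load('wrist2'))
m=(abs(C[...,0]+86)<12)&(C[...,1]>40)&(C[...,1]<75)&(C[...,2]>50)
z=np.sort(C[m][:,2]); print(len(z),z[:10],z[::200])
for v in range(250,300,4): print(v,[(u,tuple(np.round(C[v,u]).tolist())) for u in range(364,404,8)])
E
```

```text
5807 [81.33187457 81.82792853 81.91339787 91.42341375 91.68959601 91.93583295
 92.06927086 92.29630106 92.4601881  92.51836009] [ 81.33187457  98.54625605 102.37848547 105.80302163 109.1545212
 112.31199087 115.14185417 117.91998043 120.55527259 123.10774391
 126.43378545 129.46298615 132.67177885 137.77554385 140.20318847
 142.30163439 143.6341212  144.36109972 144.99784158 145.8608029
 148.34795623 152.52947568 155.96818174 158.05568488 159.69585159
 161.36711726 173.63482647 177.78194492 180.69140499 184.78030432]
250 [(364, (-73.0, 46.0, 27.0)), (372, (-68.0, 47.0, 30.0)), (380, (-62.0, 47.0, 29.0)), (388, (-57.0, 48.0, 31.0)), (396, (-51.0, 47.0, 29.0))]
254 [(364, (-73.0, 44.0, 28.0)), (372, (-68.0, 44.0, 29.0)), (380, (-62.0, 44.0, 30.0)), (388, (-56.0, 44.0, 29.0)), (396, (-51.0, 44.0, 30.0))]
258 [(364, (-73.0, 41.0, 28.0)), (372, (-68.0, 42.0, 30.0)), (380, (-62.0, 41.0, 29.0)), (388, (-56.0, 41.0, 29.0)), (396, (-50.0, 41.0, 30.0))]
262 [(364, (-73.0, 38.0, 29.0)), (372, (-68.0, 39.0, 31.0)), (380, (-62.0, 38.0, 30.0)), (388, (-56.0, 38.0, 30.0)), (396, (-49.0, 38.0, 29.0)
[... 626 characters left out ...]
 (-88.0, 60.0, 95.0)), (380, (-88.0, 67.0, 107.0)), (388, (-86.0, 69.0, 110.0)), (396, (-82.0, 68.0, 110.0))]
286 [(364, (-71.0, 20.0, 30.0)), (372, (-88.0, 59.0, 97.0)), (380, (-88.0, 65.0, 108.0)), (388, (-86.0, 68.0, 113.0)), (396, (-84.0, 69.0, 114.0))]
290 [(364, (-70.0, 17.0, 30.0)), (372, (-88.0, 57.0, 98.0)), (380, (-88.0, 64.0, 108.0)), (388, (-88.0, 69.0, 117.0)), (396, (-85.0, 69.0, 117.0))]
294 [(364, (-70.0, 13.0, 30.0)), (372, (-88.0, 55.0, 98.0)), (380, (-88.0, 62.0, 109.0)), (388, (-88.0, 67.0, 117.0)), (396, (-85.0, 68.0, 120.0))]
298 [(364, (-69.0, 9.0, 28.0)), (372, (-88.0, 54.0, 99.0)), (380, (-88.0, 60.0, 109.0)), (388, (-88.0, 66.0, 119.0)), (396, (-86.0, 68.0, 123.0))]
```

The finger passed over the handle. Wrist depth puts the open fingertips at z≈92 while the reported TCP is 47, about 32 mm higher than the stated geometry; the handle (84) and plate (30) heights agree, so the camera is right. I'll back out left, drop about 32 mm and measure again.

Emit:
send_rows:
  offset:
    - [15,-2,0]
    - [30,-4,0]
    - [45,-5,0]
    - [60,-5,0]
    - [60,-5,0]
  roll: [0,0,0,0,0]

```text
clock: 3.22
position: [0.4163, 0.0916, 0.0471]
ee_rot: [0.731, 0.682, 0.0, -0.0]
ft_force: [-0.1, 0.3, 0.4]
grip_width: 1.002
```

Emit:
send_rows:
  offset:
    - [0,0,0]
    - [0,0,8]
    - [0,0,16]
    - [0,0,24]
    - [0,0,24]
  roll: [0,0,0,0,0]

```text
clock: 3.63
position: [0.4147, 0.0881, 0.0212]
ee_rot: [0.733, 0.681, -0.001, -0.0]
ft_force: [-0.1, 0.1, -0.7]
grip_width: 1.002
```

Run:
```python
from h import *
go(-135,114,15)
snap('wrist','wrist3'); C=cloud(load('wrist3')); T=W2P(monitor.get_obs()['position'])
for s in(1,-1):
    m=(abs(C[...,0]-T[0]-s*47)<10)&(abs(C[...,1]-T[1])<14)&(C[...,2]>45)
    print(len(C[m]),np.percentile(C[m][:,2],[0,1,3,5,10,20]))
```

```text
t 3.63 plate [-137.7  116.7] z 21.2 off [-2.7  2.8  6.2] roll 0.004 F [-0.1  0.1 -0.7] w 1.00 q [-0.72  0.08  0.42  2.18 -0.04  0.89 -0.35] tilt -1.000
4993 [65.27141789 68.61758206 71.17704492 73.53898696 78.11765584 86.07321358]
5255 [65.76822892 68.89787578 71.66399114 73.91901019 78.92302277 87.13842516]
```

Emit:
send_rows:
  offset:
    - [-4,1,5]
    - [-10,1,5]
    - [-18,1,5]
    - [-26,0,5]
    - [-34,0,5]
  roll: [0,0,0,0,0]

```text
clock: 4.1
position: [0.4134, 0.0542, 0.0183]
ee_rot: [0.733, 0.681, 0.0, -0.0]
ft_force: [0.6, 2.0, -0.9]
grip_width: 1.002
```

```bash
python3 -c "
from h import *
go(-128,49,16)"
```

```text
t 4.10 plate [-136.5   82.9] z 18.3 off [-33.9   8.3   2.2] roll 0.004 F [ 0.6  2.  -0.9] w 1.00 q [-0.67  0.07  0.45  2.2  -0.04  0.88 -0.27] tilt -1.000
```

Emit:
send_rows:
  offset:
    - [-6,0,2]
    - [-14,1,2]
    - [-22,4,2]
    - [-30,8,2]
    - [-38,13,2]
  roll: [0,0,0,0,0]

```text
clock: 4.52
position: [0.4236, 0.0159, 0.0161]
ee_rot: [0.732, 0.681, 0.0, -0.0]
ft_force: [-1.1, 3.0, 0.5]
grip_width: 1.0
```

```bash
python3 -c "
from h import *
go(-98,26,16)
p,im,d=snap('wrist','wrist4')"
```

```text
t 4.52 plate [-123.3   45.4] z 16.1 off [-19.6  25.2   0.1] roll 0.005 F [-1.1  3.   0.5] w 1.00 q [-0.62  0.09  0.49  2.19 -0.06  0.87 -0.16] tilt -1.000
```

View pics/wrist4.png

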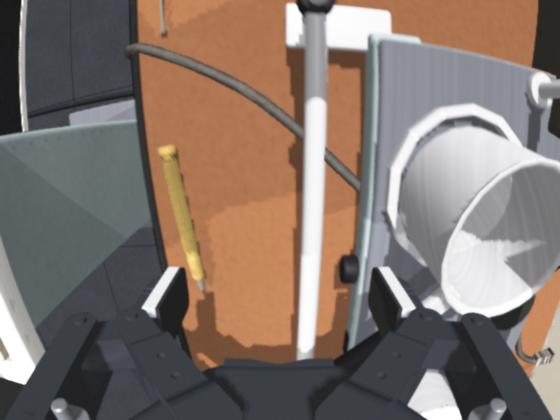

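The handle is now turning ahead of the right finger (its root shows at 430,300), and the pan stands upright. Continuing.

Emit:
send_rows:
  offset:
    - [-8,6,0]
    - [-13,15,0]
    - [-17,24,0]
    - [-20,33,0]
    - [-21,41,0]
  roll: [0,0,0,0,0]

```text
clock: 4.98
position: [0.4635, -0.0082, 0.0159]
ee_rot: [0.733, 0.681, -0.0, -0.0]
ft_force: [-2.3, 1.3, 1.0]
grip_width: 0.999
```

```bash
python3 -c "
from h import *
go(-66,22,16)
p,im,d=snap('top','top2'); cv2.imwrite('pics/top2v.png',cv2.resize(im[115:265,205:425],(800,545)))"
```

```text
t 4.98 plate [-81.6  24.5] z 15.9 off [-2.6 15.6 -0.1] roll 0.004 F [-2.3  1.3  1. ] w 1.00 q [-0.56  0.19  0.52  2.09 -0.12  0.89 -0.05] tilt -1.000
```

View pics/top2v.png

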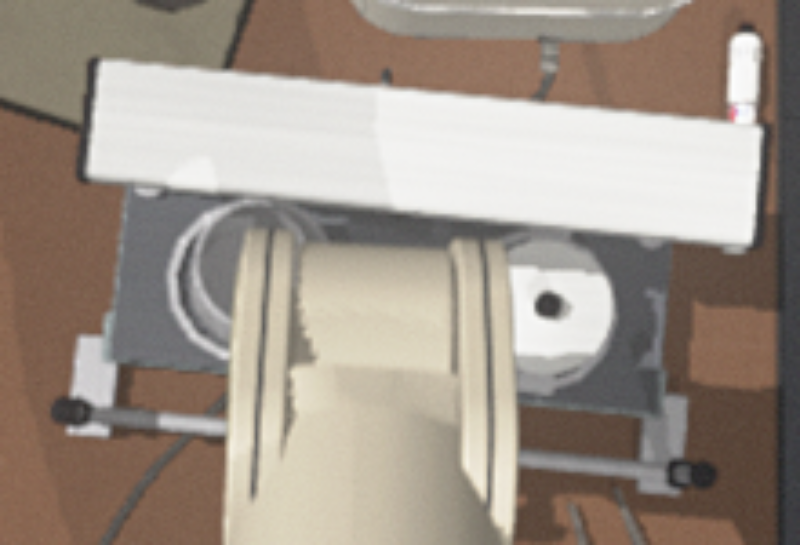

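The big wrist link is near the lamp's front edge in this view. I'll check its height and reach before going further.

Run:
```python
from h import *
p=load('top2')
for u,v in [(265,240),(330,255),(400,255),(480,250),(265,280),(400,300),(480,300),(380,235),(330,225)]:
    U,V=205+u/800*220,115+v/545*150
    w=world(p,p['d'],U,V); print(u,v,np.round(W2P(w)),round(w[2]*1e3))
```

```text
265 240 [-41.  66.] 418
330 255 [-44.  43.] 415
400 255 [-41.  18.] 414
480 250 [-37. -11.] 417
265 280 [-57.  64.] 434
400 300 [-59.  17.] 429
480 300 [-56. -11.] 433
380 235 [16. 10.] 26
330 225 [19. 40.] 29
```

Emit:
send_rows:
  offset:
    - [-1,5,0]
    - [-1,10,0]
    - [0,15,0]
    - [0,19,0]
    - [1,23,0]
  roll: [0,0,0,0,0]

```text
clock: 5.45
position: [0.4863, -0.0086, 0.0161]
ee_rot: [0.733, 0.681, -0.0, 0.0]
ft_force: [-4.5, -2.3, 3.0]
grip_width: 1.001
```

Run:
```python
from h import *
go(-52,25,16)
snap('scene','scene2'); snap('wrist','wrist5')
p=load('scene2'); d=p['d']
pts=np.array([world(p,d,u,v) for v in range(150,320) for u in range(220,400) if d[v,u]>0])
xy=(pts[:,:2]-O); Q=np.c_[xy@PX*1e3,xy@PY*1e3,pts[:,2]*1e3]
for n,Q in(('scene',Q),('wrist',cloud(load('wrist5')).reshape(-1,3))):
    s=Q[(Q[:,2]>80)&(Q[:,2]<87)&(np.hypot(Q[:,0]+21,Q[:,1]-83)>45)&(np.hypot(Q[:,0]+21,Q[:,1]-83)<120)&(Q[:,1]>-40)]
    a=np.degrees(np.arctan2(s[:,1]-83,s[:,0]+21))%360
    print(n,len(s),np.histogram(a,bins=range(180,361,5)))
im=cv2.imread('pics/scene2.png')[190:340,210:410]; cv2.imwrite('pics/scene2v.png',cv2.resize(im,(800,600),interpolation=cv2.INTER_CUBIC))
```

```text
t 5.45 plate [-58.9  25.9] z 16.1 off [-0.9  6.9  0.1] roll 0.004 F [-4.5 -2.3  3. ] w 1.00 q [-0.54  0.24  0.52  2.04 -0.15  0.9  -0.02] tilt -1.000
scene 162 (array([ 0,  0,  0,  0,  0,  4, 16, 25,  0,  0,  0,  0,  0,  0,  0,  0,  0,
        0, 16, 21,  4, 24, 43,  9,  0,  0,  0,  0,  0,  0,  0,  0,  0,  0,
        0,  0]), array([180, 185, 190, 195, 200, 205, 210, 215, 220, 225, 230, 235, 240,
       245, 250, 255, 260, 265, 270, 275, 280, 285, 290, 295, 300, 305,
       310, 315, 320, 325, 330, 335, 340, 345, 350, 355, 360]))
wrist 3637 (array([  0,   0,   0,   0,   0, 214, 126, 132,  13,   0,   0,   0,   0,
         0,   0,   0,   0,   0,   0, 266,  20,  41, 164, 298, 216,  34,
        64, 104, 127, 143, 144, 149, 151, 143, 154, 142]), array([180, 185, 190, 195, 200, 205, 210, 215, 220, 225, 230, 235, 240,
       245, 250, 255, 260, 265, 270, 275, 280, 285, 290, 295, 300, 305,
       310, 315, 320, 325, 330, 335, 340, 345, 350, 355, 360]))
```

View pics/scene2v.png

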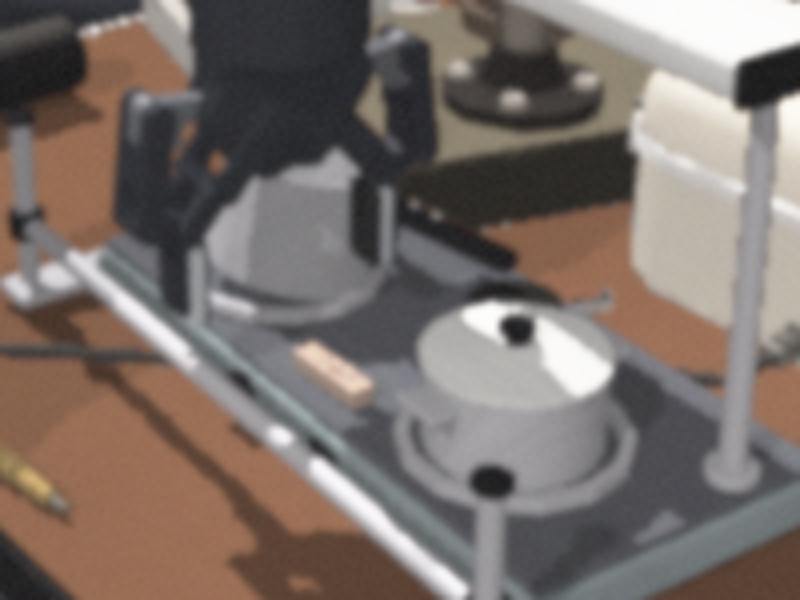

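Run:
```python
from h import *
p=load('scene2'); R=p['R'];f=210/np.tan(np.radians(p['fovy'])/2)
def pr(x,y,z): c=R@np.r_[P2W(x,y),z/1e3]+p['t']; return np.array([((p['cx']+f*c[0]/c[2])-210)*4,((p['cy']+f*c[1]/c[2])-190)*4])
for th in (285,290,295,300,305,310):
    t=np.radians(th); print(th,'tip',pr(-20+114*np.cos(t),83+114*np.sin(t),79).round(),'r60',pr(-20+60*np.cos(t),83+60*np.sin(t),79).round())
C=cloud(load('wrist5')).reshape(-1,3); r=np.hypot(C[:,0]+20,C[:,1]-83)
m=(r>33)&(r<43)&(C[:,2]>70)&(C[:,2]<100)
b=np.degrees(np.arctan2(C[:,1]-83,C[:,0]+20))[m]//30; z=C[m][:,2]
print([(k*30,int((b==k).sum()),round(np.percentile(z[b==k],95),1)) for k in np.unique(b)])
```

```text
285 tip [486. 256.] r60 [386. 217.]
290 tip [499. 247.] r60 [393. 213.]
295 tip [510. 238.] r60 [399. 208.]
300 tip [519. 228.] r60 [404. 204.]
305 tip [526. 219.] r60 [409. 199.]
310 tip [531. 209.] r60 [412. 194.]
[(np.float64(-150.0), 29, np.float64(96.6)), (np.float64(-120.0), 898, np.float64(95.5)), (np.float64(-90.0), 1561, np.float64(91.3)), (np.float64(-60.0), 755, np.float64(85.2)), (np.float64(-30.0), 140, np.float64(75.6)), (np.float64(0.0), 882, np.float64(85.9)), (np.float64(30.0), 1430, np.float64(91.2)), (np.float64(60.0), 664, np.float64(95.3)), (np.float64(90.0), 62, np.float64(96.3))]
```

The pan is tilting: its rim runs from about 75 to 97 high and the handle tip is low. Backing the finger off at once.

Emit:
send_rows:
  offset:
    - [-2,-4,0]
    - [-4,-8,0]
    - [-6,-12,0]
    - [-8,-16,0]
    - [-8,-16,0]
  roll: [0,0,0,0,0]

```text
clock: 5.97
position: [0.4687, -0.0155, 0.0162]
ee_rot: [0.733, 0.681, 0.0, -0.0]
ft_force: [0.2, -0.5, -0.4]
grip_width: 1.004
```

Run:
```python
from h import *
go(-52,25,16)
snap('scene','scene3'); snap('wrist','wrist6')
for f in('wrist5','wrist6'):
    C=cloud(load(f)); np.save('pics/c'+f,C); C=C.reshape(-1,3)
    r=np.hypot(C[:,0]+20,C[:,1]-83); m=(r>36)&(r<43)&(C[:,2]>60)&(C[:,2]<105)
    b=np.degrees(np.arctan2(C[:,1]-83,C[:,0]+20))[m]//20; z=C[m][:,2]
    print(f,[(int(k*20),int((b==k).sum()),*np.percentile(z[b==k],[50,95]).round()) for k in np.unique(b)])
im=cv2.imread('pics/scene3.png')[190:340,210:410]; w=cv2.imread('pics/wrist6.png')
cv2.imwrite('pics/v6.png',np.hstack([cv2.resize(im,(400,300),interpolation=cv2.INTER_CUBIC),cv2.resize(w,(400,300))]))
```

```text
t 5.97 plate [-75.9  17.7] z 16.2 off [ 7.2 23.9  0.2] roll 0.004 F [ 0.2 -0.5 -0.4] w 1.00 q [-0.54  0.2   0.52  2.08 -0.13  0.89 -0.02] tilt -1.000
wrist5 [(-120, 46, np.float64(94.0), np.float64(95.0)), (-100, 881, np.float64(85.0), np.float64(93.0)), (-80, 1400, np.float64(79.0), np.float64(90.0)), (-60, 1083, np.float64(72.0), np.float64(84.0)), (-40, 640, np.float64(67.0), np.float64(75.0)), (-20, 575, np.float64(66.0), np.float64(73.0)), (0, 913, np.float64(70.0), np.float64(81.0)), (20, 1267, np.float64(76.0), np.float64(88.0)), (40, 1092, np.float64(84.0), np.float64(91.0)), (60, 172, np.float64(93.0), np.float64(94.0))]
wrist6 [(-180, 472, np.float64(85.0), np.float64(87.0)), (-160, 316, np.float64(85.0), np.float64(87.0)), (-140, 278, np.float64(86.0), np.float64(87.0)), (-120, 259, np.float64(85.0), np.float64(87.0)), (-100, 269, np.float64(85.0), np.float64(87.0)), (-80, 352, np.float64(85.0), np.float64(86.0)), (-60, 288, np.float64(85.0), np.float64(86.0)), (-40, 305, np.float64(85.0), np.float64(86.0)), (-20, 303, np.float64(85.0), np.float64(86.0)), (0, 253, np.float64(85.0), np.float64(87.0)), (20, 205, np.float64(85.0), np.float64(87.0)), (40, 214, np.float64(85.0), np.float64(86.0)), (60, 207, np.float64(86.0), np.float64(87.0)), (80, 221, np.float64(86.0), np.float64(87.0)), (100, 226, np.float64(86.0), np.float64(87.0)), (120, 302, np.float64(86.0), np.float64(87.0)), (140, 469, np.float64(85.0), np.float64(87.0)), (160, 540, np.float64(84.0), np.float64(86.0))]
```

View pics/v6.png

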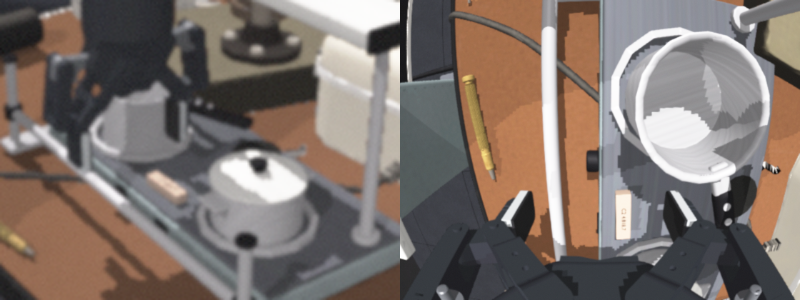

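The pan is level again (rim 85–87 all round). At a 58 mm radius the push is large enough to tip it, so I need a larger radius. I'll get the gripper's real profile and the handle's present angle.

Run:
```python
from h import *
T=W2P(monitor.get_obs()['position'])
p=load('scene3'); d=p['d']
def sc(p,r):
    d=p['d']; P=np.array([world(p,d,u,v) for v in range(*r[1]) for u in range(*r[0]) if d[v,u]>0]); xy=P[:,:2]-O
    return np.c_[xy@PX*1e3,xy@PY*1e3,P[:,2]*1e3]
Q=sc(p,((200,400),(60,300)))
for src,Q in(('scene',Q),('wrist',cloud(load('wrist6')).reshape(-1,3))):
  Q=Q[np.isfinite(Q).all(1)]
  m=(abs(Q[:,1]-T[1])<40)&(abs(Q[:,0]-T[0])<95)&(Q[:,2]>55)
  # drop pan and handle
  m&=~((np.hypot(Q[:,0]+20,Q[:,1]-83)<120)&(Q[:,2]<90)&(Q[:,0]>T[0]+58))
  m&=~((np.hypot(Q[:,0]+20,Q[:,1]-83)<44)&(Q[:,2]<90))
  S=Q[m]-[*T,0]
  for z in range(55,330,10):
    s=S[(S[:,2]>=z)&(S[:,2]<z+10)]
    if len(s)>3: print(src,z,len(s),'x',np.percentile(s[:,0],[1,99]).round(),'y',np.percentile(s[:,1],[1,99]).round())
C=cloud(load('wrist6')).reshape(-1,3)
r=np.hypot(C[:,0]+20,C[:,1]-83); s=C[(C[:,2]>81)&(C[:,2]<86.5)&(r>50)&(r<118)&(C[:,1]<60)&(C[:,1]>-35)&(C[:,0]>T[0]+58)]
print('handle',len(s),s.mean(0),np.median(np.degrees(np.arctan2(s[:,1]-83,s[:,0]+20))),np.percentile(np.hypot(s[:,0]+20,s[:,1]-83),[5,95]))
R=C[(C[:,2]>83)&(C[:,2]<88)&(r<45)]; A=np.c_[R[:,:2],np.ones(len(R))]; k=np.linalg.lstsq(A,(R[:,:2]**2).sum(1),rcond=None)[0]; print('rim centre',k[:2]/2,np.sqrt(k[2]+(k[:2]**2).sum()/4))
```

```text
scene 55 25 x [-51.  46.] y [-11.   8.]
scene 65 117 x [-58.  54.] y [-13.  11.]
scene 75 131 x [-58.  55.] y [-13.  10.]
scene 85 142 x [-58.  56.] y [-13.   9.]
scene 95 120 x [-59.  58.] y [-14.   9.]
scene 105 266 x [-76.  71.] y [-15.  10.]
scene 115 362 x [-75.  72.] y [-19.  12.]
scene 125 441 x [-73.  69.] y [-19.  15.]
scene 135 358 x [-72.  69.] y [-20.  12.]
scene 145 459 x [-71.  67.] y [-21.   8.]
scene 155 536 x [-70.  65.] y [-18.  10.]
scene 165 138 x [-67.  62.] y [-19.  10.]
scene 175 240 x [-39.  27.] y [-39.  12.]
scene 185 287 x [-39.  27.] y [-39.  11.]
scene 195 395 x [-39.  81.] y [-39.  36.]
scene 205 495 x [-39.  89.] y [-39.  37.]
scene 215 514 x [-38.  94.] y [-39.  37.]
scene 225 170 x [-34.  19.] y [-38.   8.]
scene 235 242 x [-44.  30.] y [-40.  19.]
scene 245 237 x [-44.  28.] y [-40.  13.]
scene 255 304 x [-44.  29.] y [-40.  16.]
scene 265 282 x [-42.  28.] y [-40.  14.]
scene 275 296 x [-42.  27.] y [-40.  12.]
scene 285 299 x [-42.  27.] y [-40.  10.]
scene 295 294 x [-42.  27.] y [-40.  15.]
scene 305 309 x [-42.  26.] y [-40.  13.]
scene 315 305 x [-42.  27.] y [-40.  12.]
scene 325 303 x [-42.  26.] y [-40.  10.]
wrist 55 192 x [-43.  45.] y [-10.  11.]
wrist 65 1014 x [-55.  55.] y [-10.  12.]
wrist 75 1305 x [-56.  56.] y [-11.  12.]
wrist 85 1422 x [-56.  56.] y [-10.  12.]
wrist 95 1104 x [-61.  63.] y [ 0. 14.]
wrist 105 4259 x [-72.  72.] y [-10.  14.]
wrist 115 6178 x [-72.  72.] y [-11.  18.]
wrist 125 9807 x [-70.  70.] y [-11.  18.]
wrist 135 9672 x [-69.  70.] y [-6. 20.]
wrist 145 6542 x [-68.  69.] y [ 4. 21.]
wrist 155 435 x [-68.  69.] y [10. 14.]
handle 1298 [ 1.33397772 24.08126566 83.27080526] -70.26915968237606 [51.33174525 76.15592441]
rim centre [-19.98170328  82.67184241] 36.677076655640654
```

Measured profile: the body is only ±39 in plate x at lamp height, and the fingers reach ±56. The tool centre can therefore go to plate x ≈ -38, which allows pushing at about 85 mm radius with much less force. The handle is at about 290° and needs about 302°. Repositioning the finger nearer the handle's end.

Emit:
send_rows:
  offset:
    - [-8,2,0]
    - [-16,5,0]
    - [-24,8,0]
    - [-29,12,0]
    - [-29,12,0]
  roll: [0,0,0,0,0]

```text
clock: 6.48
position: [0.4802, -0.0468, 0.0162]
ee_rot: [0.733, 0.68, -0.0, 0.0]
ft_force: [0.5, -0.2, -0.0]
grip_width: 0.999
```

```bash
cat > chk.py <<'E'
from h import *
import sys
go(-38,-1,16); f=sys.argv[1]; snap('wrist',f); T=W2P(monitor.get_obs()['position'])
C=cloud(load(f)).reshape(-1,3); r=np.hypot(C[:,0]+20,C[:,1]-82.7)
R=C[(C[:,2]>70)&(C[:,2]<100)&(r>36)&(r<43)]; a=np.degrees(np.arctan2(R[:,1]-82.7,R[:,0]+20))//45
print('rim',[(int(k*45),int((a==k).sum()),round(float(np.percentile(R[a==k][:,2],90)),1)) for k in np.unique(a)])
s=C[(C[:,2]>78)&(C[:,2]<88)&(r>48)&(r<75)&(C[:,1]<55)&(abs(C[:,0]-T[0]-50)+abs(C[:,1]-T[1])>30)]
print('handle',len(s),np.percentile(np.degrees(np.arctan2(s[:,1]-82.7,s[:,0]+20)),[5,50,95]).round(1),s.mean(0).round(1))
E
python3 chk.py w7
```

```text
t 6.48 plate [-62.  -12.6] z 16.2 off [11.6 24.1  0.2] roll 0.002 F [ 0.5 -0.2 -0. ] w 1.00 q [-0.49  0.23  0.54  2.05 -0.15  0.9   0.06] tilt -1.000
rim [(-180, 681, 86.5), (-135, 716, 86.5), (-90, 870, 86.3), (-45, 651, 86.3), (0, 659, 86.4), (45, 59, 86.3), (135, 444, 86.6)]
handle 2075 [-75.6 -70.9 -64.6] [ 0.2 25.3 82.8]
```

Level, with the handle at -71° (289°). Pushing slowly.

Emit:
send_rows:
  offset:
    - [0,3,0]
    - [0,6,0]
    - [1,9,0]
    - [3,12,0]
    - [4,14,0]
  roll: [0,0,0,0,0]

```text
clock: 6.95
position: [0.494, -0.0415, 0.016]
ee_rot: [0.732, 0.681, -0.0, -0.0]
ft_force: [-0.5, -1.4, 0.2]
grip_width: 0.998
```

```bash
python3 chk.py w8
```

```text
t 6.95 plate [-48.7  -6.3] z 16.0 off [ 5.3 10.7  0. ] roll 0.005 F [-0.5 -1.4  0.2] w 1.00 q [-0.49  0.26  0.53  2.02 -0.17  0.9   0.07] tilt -1.000
rim [(-180, 587, 86.6), (-135, 581, 86.5), (-90, 855, 86.3), (-45, 746, 86.3), (0, 972, 86.3), (45, 272, 86.3), (135, 646, 86.5)]
handle 1736 [-72.5 -66.2 -60.8] [ 3.5 29.1 83. ]
```

Emit:
send_rows:
  offset:
    - [0,2,0]
    - [1,4,0]
    - [1,6,0]
    - [2,8,0]
    - [2,8,0]
  roll: [0,0,0,0,0]

```text
clock: 7.42
position: [0.5022, -0.0404, 0.0161]
ee_rot: [0.732, 0.681, 0.0, 0.0]
ft_force: [-0.6, 0.5, 0.4]
grip_width: 1.001
```

```bash
python3 chk.py w9
```

```text
t 7.42 plate [-40.6  -4.5] z 16.1 off [3.5 2.6 0.1] roll 0.005 F [-0.6  0.5  0.4] w 1.00 q [-0.48  0.28  0.53  2.   -0.18  0.91  0.07] tilt -1.000
rim [(-180, 425, 86.6), (-135, 505, 86.5), (-90, 906, 86.2), (-45, 1175, 86.2), (0, 1718, 86.1), (45, 462, 85.9), (90, 33, 86.5), (135, 499, 86.7)]
handle 1826 [-66.7 -60.4 -55. ] [ 8.8 31.4 83. ]
```

Emit:
send_rows:
  offset:
    - [2,1,0]
    - [4,2,0]
    - [6,2,0]
    - [8,2,0]
    - [8,2,0]
  roll: [0,0,0,0,0]

```text
clock: 7.88
position: [0.5044, -0.0321, 0.0161]
ee_rot: [0.732, 0.681, 0.0, -0.0]
ft_force: [0.1, -0.3, 0.1]
grip_width: 1.0
```

```bash
python3 chk.py w10
```

```text
t 7.88 plate [-39.1   3.9] z 16.1 off [-4.9  1.   0.1] roll 0.005 F [ 0.1 -0.3  0.1] w 1.00 q [-0.49  0.28  0.53  1.99 -0.18  0.91  0.05] tilt -1.000
rim [(-180, 270, 86.5), (-135, 243, 86.3), (-90, 723, 86.4), (-45, 1224, 86.2), (0, 2214, 85.9), (45, 1790, 85.9), (90, 609, 86.5), (135, 498, 86.6)]
handle 1335 [-62.9 -55.2 -50.8] [12.1 35.4 82.8]
```

The handle is at about -55° in plate axes (end roughly 11 mm from the pad centre) and the pan is level. I'll retreat below the lamp, then rise over the rail and narrow the jaw.

Emit:
send_rows:
  offset:
    - [-6,-12,0]
    - [-6,-26,0]
    - [-6,-40,0]
    - [-6,-55,0]
    - [-6,-68,0]
  roll: [0,0,0,0,0]

```text
clock: 8.35
position: [0.4353, -0.0336, 0.016]
ee_rot: [0.732, 0.681, 0.0, -0.0]
ft_force: [-0.3, -0.3, -0.0]
grip_width: 0.998
```

Emit:
send_rows:
  offset:
    - [0,0,0]
    - [0,0,-10]
    - [0,0,-20]
    - [0,0,-30]
    - [0,0,-30]
  roll: [0,0,0,0,0]
  jaw: 0.2

```text
clock: 8.77
position: [0.4384, -0.0337, 0.0486]
ee_rot: [0.732, 0.681, 0.002, 0.001]
ft_force: [-0.1, -0.4, 0.6]
grip_width: 0.299
```

```bash
cat > rail.py <<'E'
from h import *
import sys
go(-107,0,20); f=sys.argv[1]; snap('wrist',f); T=W2P(monitor.get_obs()['position'])
C=cloud(load(f)).reshape(-1,3); C=C[np.isfinite(C).all(1)]
S=C-[*T,0]
for s in(1,-1):
    m=(s*S[:,0]>4)&(s*S[:,0]<32)&(abs(S[:,1])<14)&(C[:,2]>52); q=S[m]
    print(s,len(q),'tip z',np.percentile(q[:,2],[0,.5,2,5]).round(1),'x',np.percentile(q[q[:,2]<np.percentile(q[:,2],15)][:,0],[2,98]).round(1))
q=C[(C[:,2]>38)&(C[:,2]<52)&(abs(C[:,0]+107)<12)&(C[:,1]>20)&(C[:,1]<120)]; t=q[q[:,2]>44.5]
print('rail',len(q),'x',np.percentile(q[:,0],[2,50,98]).round(1),'top z',np.percentile(q[:,2],95).round(1),np.median(t[:,0]))
r=np.hypot(C[:,0]+20,C[:,1]-82.7)
h=C[(C[:,2]>78)&(C[:,2]<86.5)&(r>48)&(r<116)&(C[:,0]>-15)&(C[:,1]<60)&(C[:,1]>-40)]
if len(h): print('handle',len(h),np.percentile(np.degrees(np.arctan2(h[:,1]-82.7,h[:,0]+20)),[5,50,95]).round(1))
E
python3 rail.py w11
```

```text
t 8.77 plate [-104.7   -2.8] z 48.6 off [ 2.8 -2.4 28.6] roll 0.005 F [-0.1 -0.4  0.6] w 0.30 q [-0.55  0.07  0.55  2.13 -0.04  0.95 -0.06] tilt -1.000
1 5482 tip z [80.8 84.5 88.2 93.1] x [13.6 26.8]
-1 5492 tip z [80.6 84.6 88.  93.2] x [-24.9 -11.6]
rail 3233 x [-111.7 -106.9 -102.2] top z 48.2 -106.8505586353152
handle 1985 [-62.7 -58.7 -52.9]
```

Emit:
send_rows:
  offset:
    - [0,0,0]
    - [0,0,7]
    - [0,0,14]
    - [0,0,14]
    - [0,0,14]
  roll: [0,0,0,0,0]

```text
clock: 9.23
position: [0.4353, -0.0339, 0.0311]
ee_rot: [0.732, 0.681, -0.001, -0.0]
ft_force: [0.6, -0.3, 0.4]
grip_width: 0.199
```

```bash
python3 rail.py w12
```

```text
t 9.23 plate [-107.8   -3.3] z 31.1 off [ 3.3  0.8 11.1] roll 0.005 F [ 0.6 -0.3  0.4] w 0.20 q [-0.55  0.1   0.55  2.15 -0.06  0.92 -0.04] tilt -1.000
1 5972 tip z [62.9 67.5 71.6 77.4] x [ 8.6 22. ]
-1 6053 tip z [62.1 67.5 71.4 77.3] x [-21.4  -8.2]
rail 3926 x [-111.6 -106.9 -102.2] top z 48.2 -106.96901919192526
handle 2158 [-62.8 -59.  -53. ]
```

Emit:
send_rows:
  offset:
    - [0,1,8]
    - [0,1,16]
    - [0,1,23]
    - [0,1,28]
    - [0,1,28]
  roll: [0,0,0,0,0]

```text
clock: 9.7
position: [0.4361, -0.0339, 0.0027]
ee_rot: [0.732, 0.681, -0.001, -0.001]
ft_force: [-0.5, -0.0, -0.7]
grip_width: 0.202
```

Emit:
send_rows:
  offset:
    - [0,0,0]
    - [0,0,0]
    - [0,0,0]
    - [0,0,0]
    - [0,0,0]
  roll: [0,0,0,0,0]
  jaw: 0
  newtons: 50

```text
clock: 10.12
position: [0.4356, -0.0338, 0.0036]
ee_rot: [0.732, 0.681, -0.001, -0.001]
ft_force: [-5.5, -0.4, -5.6]
grip_width: 0.089
```

Emit:
send_rows:
  offset:
    - [0,0,-3]
    - [0,0,-7]
    - [0,0,-11]
    - [0,0,-15]
    - [0,0,-19]
  roll: [0,0,0,0,0]

```text
clock: 10.53
position: [0.4356, -0.0338, 0.0229]
ee_rot: [0.733, 0.681, -0.001, -0.001]
ft_force: [-5.5, 0.4, -5.2]
grip_width: 0.088
```

```bash
cat > rz.py <<'E'
from h import *
import sys
go(-107,0,50); snap('wrist',sys.argv[1]); snap('top','t'+sys.argv[1])
C=cloud(load(sys.argv[1])).reshape(-1,3); C=C[np.isfinite(C).all(1)]
q=C[(abs(C[:,0]+107)<4)&(C[:,1]>30)&(C[:,1]<120)&(C[:,2]>35)&(C[:,2]<110)]
print('rail wrist',len(q),np.percentile(q[:,2],[10,50,95]).round(1))
p=load('t'+sys.argv[1]); Q=np.array([np.r_[W2P(w),w[2]*1e3] for v in range(210,252) for u in range(215,410) if p['d'][v,u]>0 for w in [world(p,p['d'],u,v)]])
for a,b in((100,165),(-165,-110)):
    q=Q[(abs(Q[:,0]+107)<6)&(Q[:,1]>a)&(Q[:,1]<b)&(Q[:,2]>30)]; print('rail top cam',a,len(q),np.percentile(q[:,2],[50,90]).round(1))
E
python3 rz.py w13
```

```text
t 10.53 plate [-107.4   -3.2] z 22.9 off [  3.2   0.4 -27.1] roll 0.004 F [-5.5  0.4 -5.2] w 0.09 q [-0.54  0.11  0.55  2.15 -0.08  0.9  -0.03] tilt -1.000
rail wrist 4194 [65.  66.2 67.6]
rail top cam 100 154 [65.7 68.2]
rail top cam -165 100 [66.3 68. ]
```

Rail is rising with the grip (top at 67, up 20). Continuing to the stop.

Emit:
send_rows:
  offset:
    - [0,0,-5]
    - [0,0,-10]
    - [0,0,-15]
    - [0,0,-20]
    - [0,0,-23]
  roll: [0,0,0,0,0]

```text
clock: 11.05
position: [0.4357, -0.0338, 0.0461]
ee_rot: [0.732, 0.681, -0.001, -0.001]
ft_force: [-6.3, -0.5, -4.6]
grip_width: 0.095
```

Emit:
send_rows:
  offset:
    - [0,0,-2]
    - [0,0,-4]
    - [0,0,-5]
    - [0,0,-5]
    - [0,0,-5]
  roll: [0,0,0,0,0]

```text
clock: 11.47
position: [0.4354, -0.0339, 0.0484]
ee_rot: [0.732, 0.681, -0.001, -0.0]
ft_force: [10.1, 1.2, -46.2]
grip_width: 0.091
```

```bash
python3 rz.py w14
```

```text
t 11.47 plate [-107.7   -3.3] z 48.4 off [ 3.3  0.7 -1.6] roll 0.005 F [ 10.1   1.2 -46.2] w 0.09 q [-0.55  0.06  0.55  2.13 -0.04  0.96 -0.06] tilt -1.000
rail wrist 4159 [90.3 91.5 92.8]
rail top cam 100 159 [90.3 92.9]
rail top cam -165 95 [90.3 92.8]
```

The rail is at its stop (up 45 mm; the pull rose to 46 N). I'll ease off, open, and withdraw upwards.

Emit:
send_rows:
  offset:
    - [0,0,2]
    - [0,0,3]
    - [0,0,3]
    - [0,0,3]
    - [0,0,3]
  roll: [0,0,0,0,0]

```text
clock: 11.98
position: [0.4357, -0.0338, 0.0478]
ee_rot: [0.733, 0.681, -0.001, -0.001]
ft_force: [-8.3, 1.4, -5.0]
grip_width: 0.087
```

Emit:
send_rows:
  offset:
    - [0,0,0]
    - [0,0,0]
    - [0,0,0]
    - [0,0,0]
    - [0,0,0]
  roll: [0,0,0,0,0]
  jaw: 0.3

```text
clock: 12.4
position: [0.4379, -0.0337, 0.0486]
ee_rot: [0.732, 0.681, 0.001, 0.0]
ft_force: [-0.5, 1.1, -0.5]
grip_width: 0.3
```

Emit:
send_rows:
  offset:
    - [0,0,-10]
    - [0,0,-30]
    - [0,-10,-55]
    - [0,-20,-80]
    - [0,-30,-100]
  roll: [0,0,0,0,0]

```text
clock: 12.82
position: [0.4073, -0.032, 0.1506]
ee_rot: [0.733, 0.681, 0.001, 0.001]
ft_force: [0.4, -0.5, 1.5]
grip_width: 0.3
```

```bash
python3 rz.py w15
python3 - <<'E'
from h import *
C=cloud(load('w15')).reshape(-1,3); C=C[np.isfinite(C).all(1)]; r=np.hypot(C[:,0]+20,C[:,1]-82.7)
R=C[(C[:,2]>83)&(C[:,2]<89)&(r<45)]; A=np.c_[R[:,:2],np.ones(len(R))]; k=np.linalg.lstsq(A,(R[:,:2]**2).sum(1),rcond=None)[0]; print('pan rim centre',(k[:2]/2).round(1),'plane',np.linalg.lstsq(A,R[:,2],rcond=None)[0].round(3))
h=C[(C[:,2]>79)&(C[:,2]<86.5)&(r>60)&(r<118)&(C[:,0]>-15)&(C[:,1]<50)&(C[:,1]>-45)]; print('handle',len(h),np.median(np.degrees(np.arctan2(h[:,1]-82.7,h[:,0]+20))),np.percentile(r[(C[:,2]>79)&(C[:,2]<86.5)&(r<118)&(C[:,0]>-15)&(C[:,1]<50)&(C[:,1]>-45)],95))
im=cv2.imread('pics/w15.png'); s,_,_=snap('scene','scene4'); s=cv2.imread('pics/scene4.png')[170:340,200:427]
cv2.imwrite('pics/fin.png',np.hstack([cv2.resize(im,(400,300)),cv2.resize(s,(400,300),interpolation=cv2.INTER_CUBIC)]))
E
```

```text
t 12.82 plate [-135.8   -3.5] z 150.6 off [  3.4  28.6 100.7] roll 0.004 F [ 0.4 -0.5  1.5] w 0.30 q [-0.58 -0.17  0.5   2.08  0.09  1.21 -0.19] tilt -1.000
rail wrist 1356 [90.  91.3 92.7]
rail top cam 100 160 [90.1 92.6]
rail top cam -165 24 [89.9 92.4]
pan rim centre [-18.9  84. ] plane [-7.0000e-03  1.0000e-03  8.4973e+01]
handle 752 -58.44047191176034 107.17658049286362
```

View pics/fin.png

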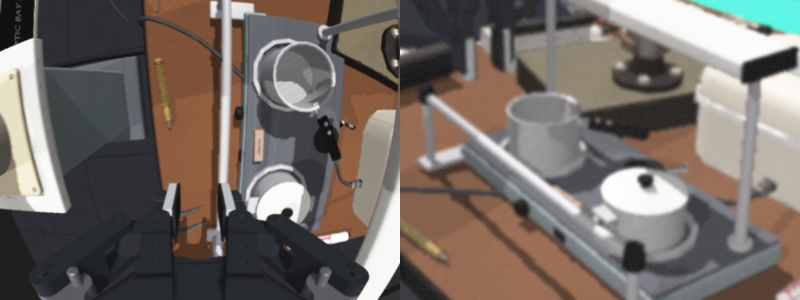

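```bash
python3 -c "
from h import *
print(manip.hand_in())"
```

```text
the job is handed in; nothing more can be done
None
```

I swung the handle in over the rubber pad and pulled the guard rail up to its stop. Then I let go, withdrew the gripper above the rail and handed in at about 13 s. One moment on the way may have failed the run: the pan tipped close to the 0.3 rad limit.

**Last checks (wrist and top cameras):**
- **Handle:** about -58° in plate axes, which puts its end roughly 17 mm from the pad centre (limit 28). An earlier reading, with the finger still near the handle, gave -55°, about 11 mm.
- **Pan:** level (fitted rim slope 0.007) and about 1.5 mm from its ring's centre.
- **Guard rail:** its top is at 92–93 mm, so it is up about 45 mm. It stayed there after release.
- **Contact:** the gripper is clear of everything, with force readings back to noise.
- **Pot and steel bar:** never touched as far as I could tell. They look unmoved in the pictures, but I did not re-measure them.

**What disagreed or went wrong:**
- **Tool height:** the fingertips really sat about 31 mm higher than the reported tool position implies. My first push therefore passed over the handle, and I corrected for it from the depth images.
- **Pan tipped:** while I was pushing at a radius of about 58 mm, the pan tilted to roughly 0.28–0.30 rad, right at the 0.3 rad fail limit. I backed off at once and it settled level. I finished the swing near the handle's end, where it stayed level. I can't rule out that the limit was briefly passed.
- **Rail pull:** it peaked at 46 N on the wrist against the stop, under the 120 N wrist limit.

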